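# Turn up the oxygen dial four clicks and confirm

## Robot

A 7-joint arm with a two-finger parallel gripper is mounted at the origin on the work surface. World frame = base frame: x ahead of the robot, y to its left, z up, the work surface at z = 0. Lengths are in mm, angles in rad, forces in N, time in s.
With the tool pointing down it reaches from about 400 to 875 mm from the base axis. Payload 6.5 kg.
Tool frame: the origin (TCP) lies midway between the tips of the shut fingers; the grasp point (between the pads) lies 19 mm behind it; z points along the fingers, y is the direction in which the jaws open and shut (so a half turn about z gives the same grasp; the last joint's range is limited). The gripper opens to 85 mm and grips with 20 to 120 N. Pads are 22 mm wide; open, the fingers measure 114 mm over their backs; the gripper's body (76 mm by 85 mm) begins 54 mm behind the grasp point. The pads swing forward as they close: fully open they stand 13 mm farther back than shut.
Start: joints at [-1.345, 0.536, -0.004, 1.538, 0.003, 1.067, -0.071], TCP at [186.985, 622.516, 231.29] pointing down, gripper open.
Joint ranges: [-2.7, 2.7], [-0.37, 2.16], [-1.27, 1.26], [0.24, 2.4], [-1.31, 4.45], [0.19, 1.91], [-2.76, 2.76]. Speed limits (rad/s): [2.39, 2.39, 3.14, 3.14, 3.14, 3.14, 3.14].

## Interface

Orientations are given as a rotation vector (axis times angle).
In Python, from plant import robot gives the robot as it stands. Calls block until the motion is done:
- robot.reach(position, orientation): joint-space move of the TCP to a pose.
- robot.movel(position, rotation=None, vel=150, stop_force=None): straight line of the TCP; rotation=None keeps the orientation; vel is the mean speed in mm/s. With stop_force (N) it stops when the force on the tool has changed by that much, and returns True; else False.
- robot.movej(angles): joint-space move.
- robot.gripper_to(opening): finger opening in mm; the grip force is fixed at half the most; returns when the fingers have stopped.
- robot.dwell(seconds).
- robot.solve_ik(position, orientation): joint angles nearest the present ones, or None.
- robot.observe(): the state.
- robot.snapshot(name): name is "scene" or "top" or "wrist"; returns a dict with "pixels" (400x640x3 uint8, red, green, blue), "range_z" (400x640 float32, mm along the optical axis (not along the pixel's ray), 0 where there is no reading), "K" (3x3 intrinsics, pixels), "R" (3x3) and "t" (3): a world point X has camera coordinates R X + t. Camera axes: x right, y down, z forward; pixel columns grow to the right and rows downward; lengths in mm; the calibration is good to about 2 mm. A picture is of the moment at which its call begins.
A pose or a line that the arm cannot do raises robot.IKError and nothing moves.
- robot.sign_off(): hands the job in, once; it reports no verdict.
The state is a dict: "clock": time; "joints": joint angles; "joint_velocities": joint speeds; "joint_torque": joint torques, N m; "eef_pos": TCP position; "orientation": TCP orientation; "ft_force": force on the tool from outside, world axes, zero at the start; "moment": the same for the moment, N m; "opening": finger opening in mm.
Only numpy, scipy, OpenCV 4.12 (cv2) and the standard library are available. Lean on these libraries where they do the work, as an engineer would, in place of code of your own. Each camera call takes 0.05 s, during which the arm holds its last target.

## Task

With a fingertip, gently push the lug of the oxygen unit's click-stop dial round clockwise (seen from above) by exactly four clicks from where it stands, without going on to a fifth; then press the confirm button beside it all the way down once and let it come back up. Do not grip the dial, do not lift or shove the unit, and leave the things around it where they are.

Things in the scene. Friction and masses are not known exactly. Their poses are not given: they have to be found in the camera images.
- unit: Oxygen concentrator: a white box with rounded edges standing loose on the counter on four rubber feet, about 2.4 kg; 180 mm along its x, 260 mm along its y, flat top 100 mm above the counter. Origin: centre of its underside; z up. Dial and button are on its top: dial axis at x 0, y +50 mm, button at x 0, y -80 mm in its frame. A grey carry handle sticks out 37 mm from its +x side, below the top.
- dial_axis (a point): Point on the dial's vertical axis, at the height of the dial's flat top face (115 mm above the counter). The dial is a plain grey disc, 92 mm across, 12 mm thick, on a 3 mm bezel of 102 mm diameter; black marks on the case around it show the ten settings (longer = more oxygen). Turns with the unit, not with the dial.
- lug (a point): Finger lug of the dial: an upright grey round post, 12 mm in diameter, 36 mm from the dial's axis, standing 24 mm above the dial's top face (its top is 139 mm above the counter). The point is on the post's centre line, 12 mm above the dial's top face (127 mm above the counter). It goes round with the dial. Pushing it past a click takes about 6 to 10 N at the lug, then the force drops away.
- dial (a joint): Dial angle in rad, growing clockwise seen from above. Click stops at every 24 degrees (0.419 rad): 0, 0.419, ... 3.770 (ten settings, end stops 0.12 rad beyond the first and last). The dial rests in a stop at the start, one of the first four. Once pushed a little past half-way between two stops (surely by three quarters) it springs on by itself into the next one with a click, away from the finger, and stays there when released.
- confirm (a joint): Confirm button travel in m: 0 up, 0.006 fully down; springs back up; 5 N holds it fully down.
- confirm_top (a point): Centre of the top face of the confirm button: a white round cap of 28 mm diameter in a grey housing on the unit's top, 130 mm from the dial's axis. Pressed straight down.
- sanitiser: Bystander: closed clear bottle, 56 mm diameter, 140 mm tall, on the counter at the dial end of the unit. Origin: centre of its underside, z up.
- oximeter: Bystander: small white clip-on fingertip meter, 60 x 34 x 31 mm, on the counter at the button end. Origin: centre of its underside, z up.
- tape: Bystander: roll of paper tape lying flat, 84 mm diameter, 24 mm high, on the counter at the button end. Origin: centre of its underside, z up.

How it is judged (in metres and radians):
On the way, in this order (a step that is already met when the one before it is completed fails the run):
1. the dial stands four clicks clockwise of its start, the button not pressed (distance of lug from where it was at the start of the episode between 0.05 and 0.057 m and value of joint confirm below 0.002 m), for 0.3 s.
2. the confirm button is pressed all the way down (value of joint confirm above 0.0045 m), for 0.05 s.
At the end, for the whole second after the job is handed in: The dial rests in the fourth click stop clockwise of where it started (lug 50 to 57 mm in a straight line from its start, that is 96 degrees give or take 8), the button has been pressed and is up again (under 1.5 mm), and the unit stands within 10 mm of its place (distance of lug from where it was at the start of the episode between 0.05 and 0.057 m and velocity of joint dial between -0.05 and 0.05 rad/s and value of joint confirm below 0.0015 m and distance of unit from where it was at the start of the episode below 0.01 m and linear speed of unit below 0.01 m/s); the robot touches nothing.
It fails at once if the dial was turned on past the fourth click towards a fifth (distance of lug from where it was at the start of the episode above 0.0597 m).
It fails at once if the dial was pinched or pushed hard (over 25 N) (contact force between the fingers and dial above 25 N).
It fails at once if the unit was shoved or lifted (distance of unit from where it was at the start of the episode above 0.012 m or angle between unit's own z axis and vertical above 0.06 rad).
It fails at once if a bystander was moved, lifted or tipped (distance of any of sanitiser, oximeter, tape from where it was at the start of the episode above 0.02 m or angle between sanitiser's own z axis and vertical above 0.3 rad).
It also fails if it takes over 51 s, if anything falls off the work surface, if the arm or the gripper's body presses on something with over 40 N, if the wrist force passes 120 N, or if a joint passes its speed limit or range.

## Working session

There is one attempt and no reset: what is moved stays moved. The work goes in short steps, each a Python script; the robot and the scene stay as the last script left them, time stands still between calls to the robot, and variables do not carry over. Pictures are saved under pics/ and viewed, and the job is handed in when it is done.

```bash
ls; mkdir -p pics; python3 - <<'E'
from plant import robot
import cv2,pickle
o=robot.observe();print(o['clock'],o['eef_pos'],o['orientation'],o['opening'])
S={}
for n in ('scene','top','wrist'):
    s=robot.snapshot(n);S[n]=s;cv2.imwrite(f'pics/{n}0.png',s['pixels'][:,:,::-1]);print(n,s['K'].tolist(),s['R'].round(3).tolist(),s['t'])
pickle.dump(S,open('s0.pkl','wb'))
E
```

```text
pics
0.0 [186.82240971 621.90754007 230.39964059] [-4.56671394e-01 -3.10811663e+00  2.75593706e-03] 85.70373131552789
scene [[383.3075887442351, 0.0, 323.65541123754286], [0.0, 383.3075887442351, 196.6145527160227], [0.0, 0.0, 1.0]] [[0.564, 0.826, -0.014], [0.667, -0.465, -0.582], [-0.487, 0.319, -0.813]] [-366.65036735 -348.79948978 1212.05594458]
top [[405.9414041368934, 0.0, 324.206464007921], [0.0, 405.9414041368934, 206.11072720328576], [0.0, 0.0, 1.0]] [[0.085, -0.996, 0.002], [-0.975, -0.083, -0.207], [0.207, 0.016, -0.978]] [-28.76772173 629.65004501 787.65000802]
wrist [[350.36083662926467, 0.0, 318.2074521390612], [0.0, 350.36083662926467, 204.36089231339992], [0.0, 0.0, 1.0]] [[0.287, 0.958, -0.003], [0.912, -0.273, 0.308], [0.294, -0.091, -0.951]] [-648.67188874  -40.91091292  379.83819378]
```

View pics/scene0.png

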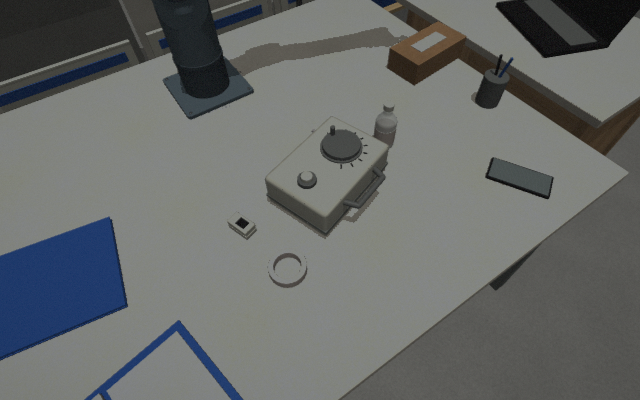

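View pics/top0.png

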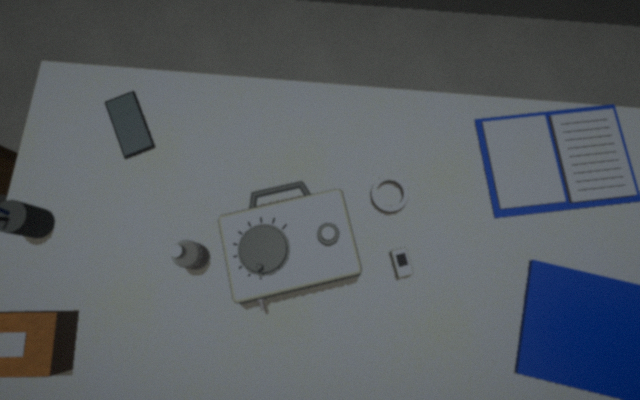

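View pics/wrist0.png

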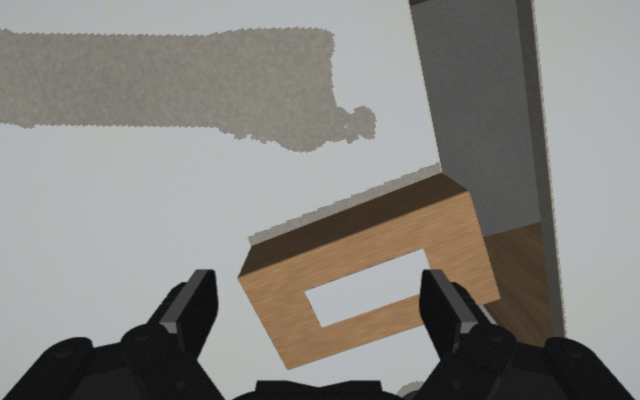

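The unit is ahead of the robot. In the top view the dial is near (263,248), the button near (328,234), and the lug at the dial's near side, about (261,268). Next I zoom in and measure.

```bash
cat > h.py <<'E'
import numpy as np,cv2
def cast(s,uv,z):
    uv=np.atleast_2d(uv).astype(float);K,R,t=s['K'],np.array(s['R']),np.array(s['t'])
    d=(R.T@np.linalg.inv(K)@np.c_[uv,np.ones(len(uv))].T).T;c=-R.T@t
    return c+d*((z-c[2])/d[:,2])[:,None]
def cloud(s):
    v,u=np.nonzero(s['range_z']>0);zz=s['range_z'][v,u]
    pc=(np.linalg.inv(s['K'])@np.c_[u,v,np.ones(len(u))].T)*zz
    return u,v,(np.array(s['R']).T@(pc-np.array(s['t'])[:,None])).T
def proj(s,X):
    p=np.array(s['R'])@np.array(X,float)+s['t'];p=s['K']@p;return p[:2]/p[2]
E
python3 - <<'E'
import pickle;from h import *
S=pickle.load(open('s0.pkl','rb'))
a=S['top']['pixels'][180:320,200:380,::-1];b=S['scene']['pixels'][100:240,240:420,::-1]
cv2.imwrite('pics/z0.png',np.vstack([cv2.resize(x,None,fx=2.14*2,fy=2.14*2,interpolation=cv2.INTER_CUBIC)[:,:780] for x in (a,)]))
cv2.imwrite('pics/z1.png',cv2.resize(b,None,fx=4.2,fy=4.2,interpolation=cv2.INTER_CUBIC))
for n in('top','scene'):
    u,v,P=cloud(S[n])
    m=(P[:,0]>350)&(P[:,0]<800)&(abs(P[:,1])<350)&(P[:,2]>60)&(P[:,2]<160)
    h,e=np.histogram(P[m,2],bins=np.arange(60,160,4));print(n,dict(zip(e.tolist(),h.tolist())))
    g=cv2.cvtColor(S[n]['pixels'],cv2.COLOR_RGB2GRAY)
s=S['top'];print(cast(s,[263,248],115),cast(s,[328,234],110),cast(s,[262,268],130))
E
```

```text
top {60: 21, 64: 46, 68: 51, 72: 57, 76: 159, 80: 344, 84: 93, 88: 176, 92: 381, 96: 4106, 100: 4962, 104: 177, 108: 164, 112: 1331, 116: 520, 120: 127, 124: 20, 128: 14, 132: 15, 136: 87, 140: 102, 144: 1, 148: 0, 152: 0}
scene {60: 130, 64: 132, 68: 144, 72: 159, 76: 253, 80: 373, 84: 161, 88: 216, 92: 291, 96: 2473, 100: 2515, 104: 131, 108: 140, 112: 725, 116: 249, 120: 109, 124: 14, 128: 16, 132: 21, 136: 49, 140: 38, 144: 0, 148: 0, 152: 0}
[[526.77556544 135.01581195 115.        ]] [[565.38370888  11.85602668 110.        ]] [[487.8327287  130.17881619 130.        ]]
```

View pics/z0.png

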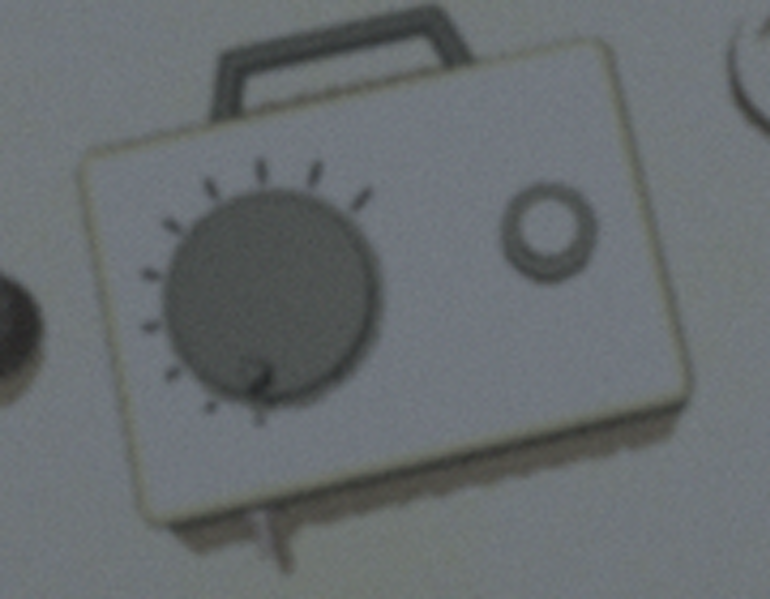

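View pics/z1.png

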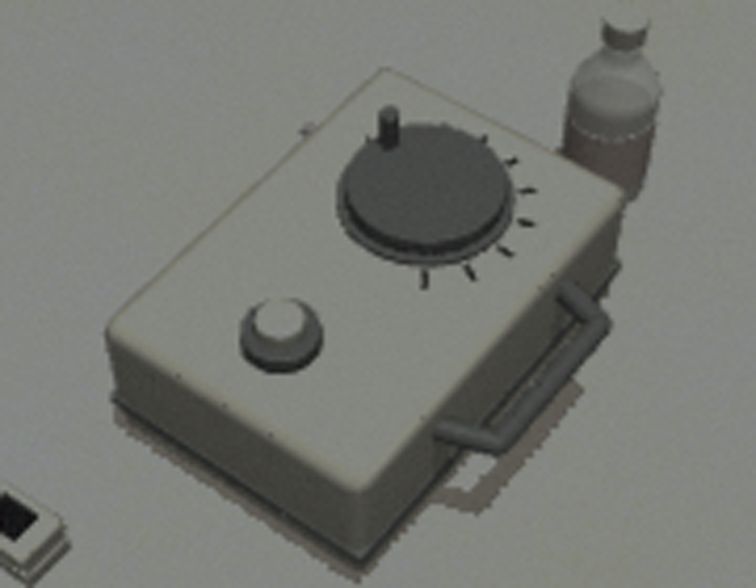

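```bash
python3 - <<'E'
import pickle;from h import *
S=pickle.load(open('s0.pkl','rb'))
for n in('top','scene'):
    s=S[n];u,v,P=cloud(s)
    near=np.hypot(P[:,0]-545,P[:,1]-75)<180
    m=near&(P[:,2]>93)&(P[:,2]<150)
    r=cv2.minAreaRect(P[m,:2].astype(np.float32));print(n,'unit rect',r, 'ztop',np.median(P[near&(abs(P[:,2]-100)<4),2]))
    g=cv2.GaussianBlur(cv2.cvtColor(s['pixels'],cv2.COLOR_RGB2GRAY),(3,3),0)
    # dark disc
    for nm,c0,rad,z in(('dial',(526,135),56,115),('btn',(565,12),30,110)):
        X=cast(s,np.c_[u,v],z); d=np.hypot(X[:,0]-c0[0],X[:,1]-c0[1])
        roi=np.zeros(g.shape,np.uint8);roi[v[d<rad],u[d<rad]]=1
        th,_=cv2.threshold(g[roi>0].reshape(-1,1),0,255,cv2.THRESH_OTSU)
        mk=((g<th)&(roi>0)).astype(np.uint8)
        cs,_=cv2.findContours(mk,cv2.RETR_EXTERNAL,cv2.CHAIN_APPROX_NONE);c=max(cs,key=cv2.contourArea)
        e=cv2.fitEllipse(c);W=cast(s,c[:,0],z)[:,:2].astype(np.float32)
        print(nm,th,e,'cast centre',cast(s,e[0],z)[0],'world ell',cv2.fitEllipse(W))
    dm=near&(P[:,2]>111.5)&(P[:,2]<119)&(np.hypot(P[:,0]-526,P[:,1]-135)<60)
    print('dial depth',cv2.minEnclosingCircle(P[dm,:2].astype(np.float32)),np.median(P[dm],0))
    lm=near&(P[:,2]>126)&(P[:,2]<146)&(np.hypot(P[:,0]-526,P[:,1]-135)<60)
    print('lug',lm.sum(),P[lm].mean(0),P[lm].min(0),P[lm].max(0),'px',u[lm].mean(),v[lm].mean(), 'top',np.median(P[lm&(P[:,2]>134)],0))
    bm=near&(np.hypot(P[:,0]-565,P[:,1]-12)<30)&(P[:,2]>106);print('btn z',np.percentile(P[bm,2],[5,50,95]),np.median(P[bm],0))
E
```

```text
top unit rect ((540.4141845703125, 87.66250610351562), (178.7769317626953, 258.15533447265625), 18.21462631225586) ztop 100.1911678786091
dial 90.0 ((262.9679260253906, 249.4944305419922), (50.535648345947266, 50.65507888793945), 26.338470458984375) cast centre [523.89567937 134.7430137  115.        ] world ell ((524.5245971679688, 134.8083953857422), (96.45118713378906, 99.327880859375), 139.56187438964844)
btn 98.0 ((327.8082275390625, 234.16639709472656), (21.93418312072754, 23.103158950805664), 6.6605072021484375) cast centre [565.02374729  12.20398364 110.        ] world ell ((565.1592407226562, 12.212505340576172), (43.06267166137695, 45.6988410949707), 87.91558837890625)
dial depth ((525.2346801757812, 135.23231506347656), 45.9660530090332) [525.36653827 134.57404058 115.22903499]
lug 38 [489.02515027 134.45391769 137.62128295] [483.62819673 129.38847024 126.7257034 ] [494.37807407 140.48384612 140.92910428] px 259.1842105263158 266.92105263157896 top [489.1844196  134.73362537 138.73674007]
btn z [110.30162388 113.60937116 123.62912696] [564.27423644  11.84949289 113.60937116
[... 376 characters left out ...]
.68761444091797), 77.16026306152344)
btn 98.0 ((306.4563293457031, 180.41287231445312), (16.33041000366211, 18.7988224029541), 82.03701782226562) cast centre [571.8896789    9.39808627 110.        ] world ell ((571.5390625, 9.628881454467773), (41.40073776245117, 46.082725524902344), 55.83597946166992)
dial depth ((527.0867919921875, 134.5829620361328), 46.78757858276367) [529.81733187 133.33508742 115.18059675]
lug 32 [492.41022242 134.12637854 135.61593484] [485.417909   129.5301302  126.47390573] [497.8042013  140.25237599 140.24409907] px 332.0625 128.09375 top [491.28094916 134.72811564 138.31428841]
btn z [109.2774713  113.74820681 123.06906591] [573.02397062   8.65466782 113.74820681]
```

Both views agree within about 3 mm, and the sizes and layout match what was given:

| Feature | Position (mm) | Note |
|---|---|---|
| Unit | (542, 87.5) | yaw 18° |
| Dial axis | (526, 135) | |
| Button | (567, 11.5) | |
| Lug | (490.3, 134.5) | 36 mm from the axis, at the first mark |

I'll push with the 22 mm side of the shut fingers, turning the tool along with the arc.

```bash
cat >> h.py <<'E'
from scipy.spatial.transform import Rotation as Ro
C=np.array([526.2,135.0]);TH0=180.8
def pose(adv,back,z=122,r=36):
    """adv deg clockwise of start lug angle; back mm behind lug centre"""
    th=np.radians(TH0-adv);er=np.array([np.cos(th),np.sin(th)]);t=np.array([er[1],-er[0]])
    p=C+r*er-back*t
    x=np.r_[t,0];zz=np.array([0,0,-1.]);y=np.cross(zz,x)
    return np.r_[p,z].tolist(),Ro.from_matrix(np.c_[x,y,zz]).as_rotvec().tolist()
E
python3 - <<'E'
from plant import robot
from h import *
for adv in(0,24,48,72,92):
    p,o=pose(adv,17);q=robot.solve_ik(p,o);print(np.round(p),None if q is None else np.round(q,2))
robot.gripper_to(0)
p,o=pose(0,32,200);robot.reach(p,o)
ob=robot.observe();print(ob['clock'],ob['eef_pos'],ob['opening'],ob['ft_force'],np.round(ob['joints'],2),np.linalg.norm(ob['eef_pos']-np.array(p)))
for n in('scene','wrist'):
    s=robot.snapshot(n);cv2.imwrite(f'pics/{n}1.png',s['pixels'][:,:,::-1])
E
```

```text
[490. 117. 122.] [-0.66  0.48  0.43  2.02 -0.3   0.7  -0.03]
[486. 134. 122.] [-0.74  0.49  0.49  2.03 -0.35  0.7  -0.44]
[489. 150. 122.] [-0.81  0.51  0.54  2.01 -0.39  0.72 -0.85]
[499. 164. 122.] [-0.85  0.54  0.58  1.98 -0.43  0.74 -1.25]
[510. 171. 122.] [-0.88  0.58  0.63  1.95 -0.48  0.77 -1.57]
3.075 [490.67857338 103.89372364 199.97815714] -0.07591239503170918 [-0.63231555  0.26449846  0.1106552 ] [-0.7   0.35  0.5   1.98 -0.22  0.86 -0.07] 1.3937009521806902
```

View pics/scene1.png

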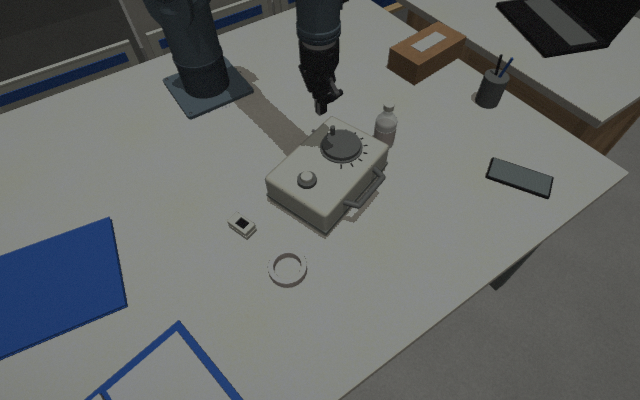

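View pics/wrist1.png

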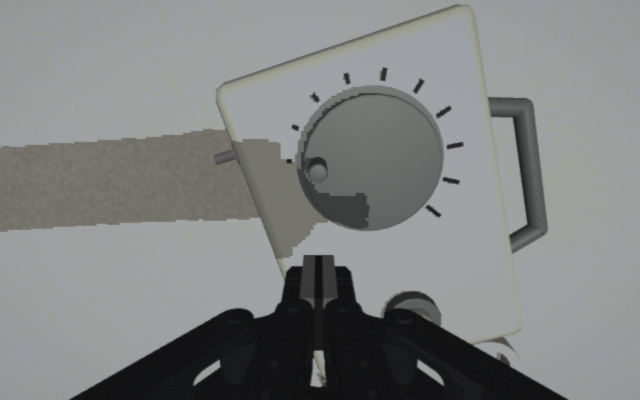

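The shut fingers hang in line with the lug (wrist pixel (317,172)), on the anticlockwise side of it. The lug is at the first of the ten marks. Next I go down and feel for contact.

```bash
python3 - <<'E'
from plant import robot
from h import *
p,o=pose(0,32,122)
print(robot.movel(p,o,vel=60,stop_force=6))
ob=robot.observe();print(ob['clock'],ob['eef_pos'],ob['ft_force'])
p,o=pose(0,13,122)
print(robot.movel(p,o,vel=15,stop_force=2.5))
ob=robot.observe();print(ob['clock'],ob['eef_pos'],ob['ft_force'],'p at 17:',pose(0,17)[0])
s=robot.snapshot('wrist');cv2.imwrite('pics/wrist2.png',s['pixels'][:,:,::-1])
E
```

```text
False
4.625 [490.92821457 102.57580957 122.33244488] [-0.38634857 -0.11785239 -0.6528816 ]
True
5.6833 [490.11081226 119.32607526 121.67279715] [ 0.26103602 -0.6016412   0.7027084 ] p at 17: [490.4408662014306, 117.49901859963259, 122.0]
```

View pics/wrist2.png

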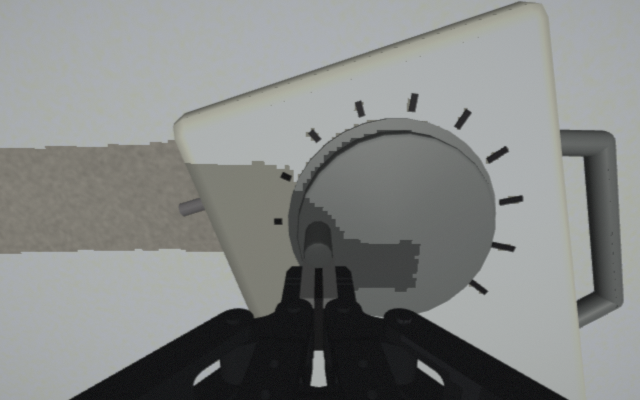

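The finger touched about 1.8 mm later than predicted, within calibration error, so I'll use 16 mm as the effective offset. First click: push in small steps and watch the force.

```bash
cat >> h.py <<'E'
def push(robot,a0,a1,step=3,back=16,vel=25):
    n=int(np.ceil((a1-a0)/step))
    for a in np.linspace(a0,a1,n+1)[1:]:
        p,o=pose(a,back);r=robot.movel(p,o,vel=vel,stop_force=13)
        ob=robot.observe();f=np.array(ob['ft_force'])
        th=np.radians(TH0-a);t=np.array([np.sin(th),-np.cos(th)])
        # actual advance of finger face
        print('%.1f t=%.2f Ft=%.1f f=%s eeferr=%s'%(a,ob['clock'],-f[:2]@t,f.round(1),np.round(np.array(ob['eef_pos'])-p,1)))
        if r: print('STOP');break
def lugpx(robot,name):
    s=robot.snapshot(name);return s
E
python3 - <<'E'
from plant import robot
from h import *
push(robot,3,18)
s=robot.snapshot('wrist');cv2.imwrite('pics/wrist3.png',s['pixels'][:,:,::-1])
s=robot.snapshot('scene');cv2.imwrite('pics/scene3.png',cv2.resize(s['pixels'][60:240,240:440,::-1],None,fx=3,fy=3))
E
```

```text
6.0 t=6.01 Ft=5.6 f=[ 0.5 -5.6 -1.4] eeferr=[-0.3 -1.5 -0.3]
9.0 t=6.26 Ft=0.9 f=[ 0.1 -1.  -1.3] eeferr=[-0.4  0.1 -0.3]
12.0 t=6.51 Ft=-1.0 f=[-0.1  1.1 -0.4] eeferr=[0.2 0.9 0.1]
15.0 t=6.76 Ft=0.2 f=[-0.1 -0.2  0.5] eeferr=[0.2 0.4 0.1]
18.0 t=7.01 Ft=0.6 f=[-0.7 -0.4  0.6] eeferr=[0.1 0.1 0. ]
```

View pics/wrist3.png

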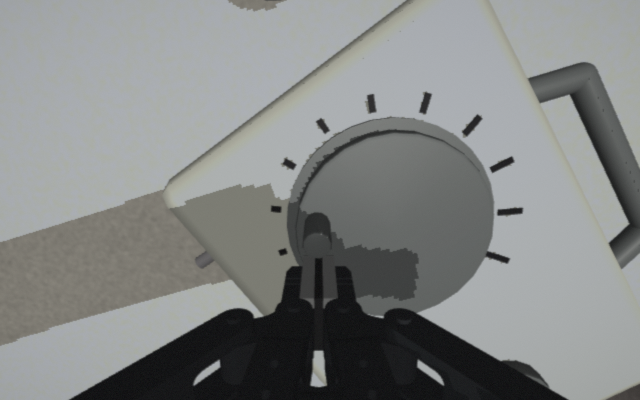

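View pics/scene3.png

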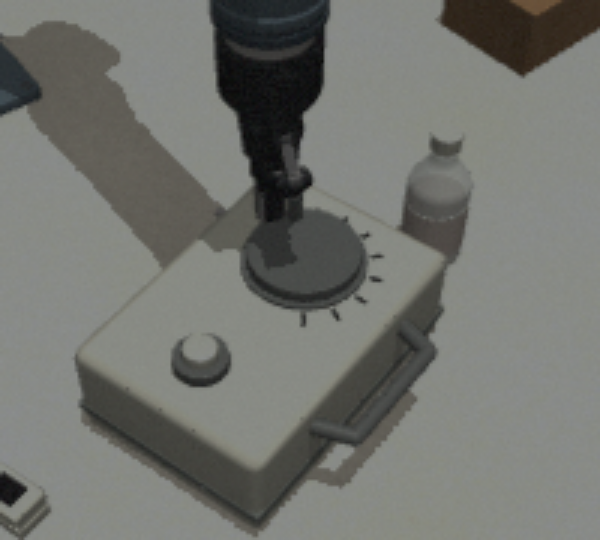

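The force rose to about 6 N and then fell away, and the lug's top is about 9 px (4 mm) farther from the finger than at contact, so it looks like one click. I'll measure it with depth.

```bash
cat >> h.py <<'E'
def lug(robot,names=('wrist','scene','top')):
    for n in names:
        s=robot.snapshot(n);u,v,P=cloud(s)
        g=s['pixels'].astype(int).sum(2)/3
        r=np.hypot(P[:,0]-C[0],P[:,1]-C[1])
        m=(r<50)&(r>24)&(P[:,2]>121)&(P[:,2]<143)
        # exclude the finger: behind its face
        ob=robot.observe();e=np.array(ob['eef_pos']);x=Ro.from_rotvec(ob['orientation']).apply([1,0,0])
        along=(P-e)@x
        if e[2]<150: m&=along>11.5
        q=P[m]
        if len(q)<4: print(n,'few',len(q));continue
        c=np.median(q,0);print(n,len(q),c.round(1),'adv deg %.1f'%((TH0-np.degrees(np.arctan2(c[1]-C[1],c[0]-C[0])))%360),'r %.1f'%np.hypot(*(c[:2]-C)),'ahead of tcp mm',np.median(along[m]).round(1),along[m].min().round(1),along[m].max().round(1))
E
python3 - <<'E'
from plant import robot
from h import *
lug(robot)
E
```

```text
wrist 993 [494.1 153.  137.6] adv deg 30.2 r 36.8 ahead of tcp mm 23.9 11.5 27.6
scene 31 [497.6 147.9 133.4] adv deg 25.1 r 31.4 ahead of tcp mm 20.1 14.9 25.6
top few 0
```

The lug is about 4–5 mm ahead of the face, at roughly 25° of advance: one click. On to the second and third, with a check after each.

```bash
python3 - <<'E'
from plant import robot
from h import *
push(robot,18,42)
lug(robot,('wrist','scene'))
push(robot,42,66)
lug(robot,('wrist','scene'))
s=robot.snapshot('wrist');cv2.imwrite('pics/wrist4.png',s['pixels'][:,:,::-1])
E
```

```text
21.0 t=7.51 Ft=0.4 f=[ 0.1 -0.5  0.6] eeferr=[-0.  0. -0.]
24.0 t=7.76 Ft=0.3 f=[-0.7 -0.  -0.4] eeferr=[-0. -0. -0.]
27.0 t=8.01 Ft=3.3 f=[-1.  -3.2  0.7] eeferr=[-0.2 -1.1 -0. ]
30.0 t=8.26 Ft=3.3 f=[-0.3 -3.6  1.9] eeferr=[-0.3 -0.8 -0.1]
33.0 t=8.51 Ft=0.6 f=[ 0.5 -1.  -0.3] eeferr=[ 0.2  0.8 -0. ]
36.0 t=8.76 Ft=0.3 f=[-0.6  0.1  0.3] eeferr=[0.2 0.7 0. ]
39.0 t=9.01 Ft=0.5 f=[-0.7 -0.   0.7] eeferr=[0.1 0.3 0. ]
42.0 t=9.26 Ft=-0.2 f=[ 0.4 -0.   0.3] eeferr=[0. 0. 0.]
wrist 1050 [503.4 164.  137.5] adv deg 52.7 r 36.9 ahead of tcp mm 23.4 11.5 27.3
scene 38 [505.8 159.7 134.2] adv deg 51.2 r 32.0 ahead of tcp mm 20.9 15.7 25.9
45.0 t=9.61 Ft=-0.3 f=[-0.3  0.7 -0.6] eeferr=[0. 0. 0.]
48.0 t=9.86 Ft=0.3 f=[-0.6  0.3 -0. ] eeferr=[-0.  -0.1 -0.1]
51.0 t=10.11 Ft=4.0 f=[-2.9 -2.9  3.1] eeferr=[-0.9 -1.  -0.2]
54.0 t=10.36 Ft=1.9 f=[-1.9 -0.7  0.1] eeferr=[-0.3 -0.2 -0.2]
57.0 t=10.61 Ft=0.0 f=[ 0.1 -0.2  0. ] eeferr=[0.7 0.6 0.1]
60.0 t=10.86 Ft=0.3 f=[-0.2 -0.2  0.5] eeferr=[0.5 0.4 0.1]
63.0 t=11.11 Ft=0.2 f=[-0.2 -0.  -0.7] eeferr=[0.2 0.1 0. ]
66.0 t=11.36 Ft=0.1 f=[ 0.2 -0.5  0.5] eeferr=[ 0. -0. -0.]
wrist 1183 [516.5 170.2 137.4] adv deg 75.3 r 36.5 ahead of tcp mm 22.5 11.5 27.1
scene 47 [518.  167.3 133.7] adv deg 76.5 r 33.3 ahead of tcp mm 22.1 11.5 27.3
```

View pics/wrist4.png

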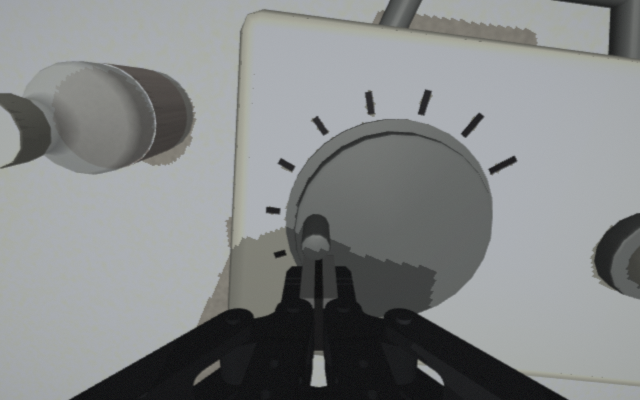

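Each click follows the same pattern, and three are done. The wrist picture shows seven marks from the lug onward, with the lug at (316,235) between marks (279,254) and (273,210). Fourth click: stop at 87°, back off, lift and look.

```bash
python3 - <<'E'
from plant import robot
from h import *
push(robot,66,87)
lug(robot,('wrist','scene'))
p,o=pose(87,30);robot.movel(p,o,vel=60)
p,o=pose(87,30,200);robot.movel(p,o,vel=100)
for z in (0,):
    s=robot.snapshot('wrist');cv2.imwrite('pics/wrist5.png',s['pixels'][:,:,::-1])
lug(robot,('wrist','scene','top'))
s=robot.snapshot('scene');cv2.imwrite('pics/scene5.png',cv2.resize(s['pixels'][60:240,240:440,::-1],None,fx=3,fy=3))
print(robot.observe()['clock'])
E
```

```text
69.0 t=11.76 Ft=-0.3 f=[ 0.5 -0.3  0.1] eeferr=[-0. -0. -0.]
72.0 t=12.01 Ft=-0.1 f=[ 0.4 -0.8  0.3] eeferr=[-0.3 -0.3 -0.1]
75.0 t=12.26 Ft=5.7 f=[-5.4 -1.8  3.4] eeferr=[-1.7 -0.7 -0.3]
78.0 t=12.51 Ft=3.6 f=[-3.4 -1.3 -0. ] eeferr=[-1.1 -0.3 -0.3]
81.0 t=12.76 Ft=-0.8 f=[0.8 0.2 0.3] eeferr=[0.7 0.2 0.1]
84.0 t=13.01 Ft=0.3 f=[-0.3 -0.2  1. ] eeferr=[0.6 0.1 0.2]
87.0 t=13.26 Ft=-0.2 f=[ 0.2 -0.   0.3] eeferr=[ 0.2 -0.   0.1]
wrist 1357 [530.5 171.4 137.3] adv deg 97.6 r 36.7 ahead of tcp mm 22.6 11.5 28.5
scene 55 [530.8 168.9 135.5] adv deg 98.6 r 34.2 ahead of tcp mm 22.7 11.7 29.9
wrist 373 [531.3 171.6 137.8] adv deg 98.7 r 37.0 ahead of tcp mm 38.1 31.0 42.5
scene 40 [533.3 168.7 133.2] adv deg 102.7 r 34.5 ahead of tcp mm 39.6 31.8 42.8
top 37 [528.9 169.7 137.7] adv deg 95.2 r 34.8 ahead of tcp mm 35.2 29.8 41.1
14.925
```

View pics/wrist5.png

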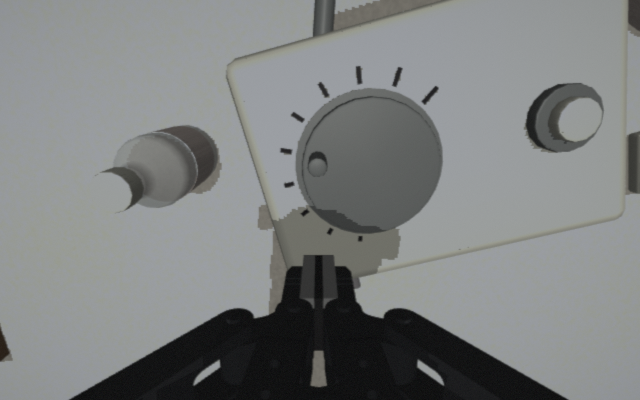

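View pics/scene5.png

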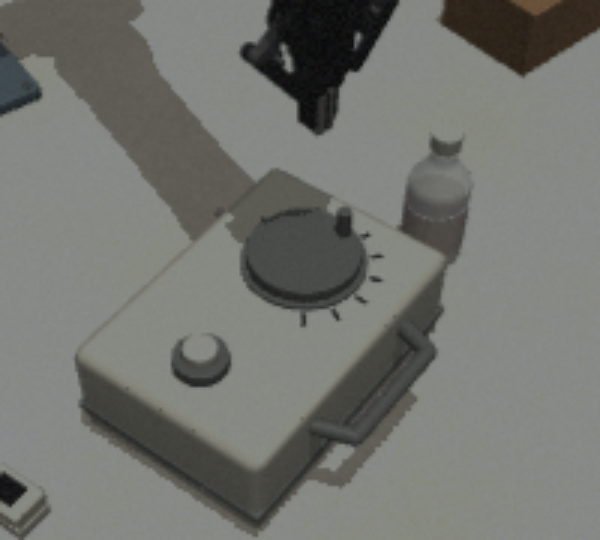

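The fourth click is in. The lug is 53.1 mm (top view) and 54.0 mm (scene) from its start, against 53.5 ideal, and the unit hasn't visibly moved. Next I measure the cap with nothing in the way, then press.

```bash
python3 - <<'E'
from plant import robot
from h import *
for n in('wrist','scene','top'):
    s=robot.snapshot(n);u,v,P=cloud(s)
    m=(np.hypot(P[:,0]-566.8,P[:,1]-11.5)<30)&(P[:,2]>119)&(P[:,2]<135)
    if m.sum()>5: print(n,m.sum(),P[m].mean(0).round(1),cv2.minEnclosingCircle(P[m,:2].astype(np.float32)),np.median(P[m,2]))
    mu=(np.hypot(P[:,0]-545,P[:,1]-75)<180)&(P[:,2]>93)&(P[:,2]<110)
    print(n,'unit',cv2.minAreaRect(P[mu,:2].astype(np.float32)))
p=[566.8,11.5,160];o=robot.observe()['orientation']
for a in(40,60,90):
    q=robot.solve_ik(p,pose(a,16)[1]);print(a,None if q is None else np.round(q,2))
E
```

```text
wrist 1571 [566.9  13.4 121.2] ((566.8307495117188, 12.728135108947754), 14.25905704498291) 121.26555226446737
wrist unit ((541.951416015625, 88.47352600097656), (176.54124450683594, 257.1127014160156), 18.050371170043945)
scene 102 [568.6  11.7 121.7] ((567.7147827148438, 11.734370231628418), 14.040000915527344) 121.90385948835521
scene unit ((543.6526489257812, 88.01898956298828), (178.40113830566406, 259.8525085449219), 17.980575561523438)
top 150 [565.1  11.7 122.1] ((565.531982421875, 11.807025909423828), 13.561694145202637) 122.03308482468739
top unit ((540.43017578125, 87.64872741699219), (178.56024169921875, 258.813232421875), 18.044876098632812)
40 [-0.58  0.56  0.65  1.85 -0.43  0.87 -0.4 ]
60 [-0.63  0.59  0.73  1.85 -0.5   0.89 -0.7 ]
90 [-0.71  0.64  0.86  1.86 -0.6   0.93 -1.13]
```

Cap: (566.7, 12.0), top at about 121.5, radius 14. The unit's footprint hasn't changed. Now I press.

```bash
python3 - <<'E'
from plant import robot
from h import *
o=pose(60,16)[1];xy=[566.7,12.0]
robot.reach(xy+[190],o)
robot.movel(xy+[130],o,vel=80);robot.dwell(.3)
ob=robot.observe();print(ob['clock'],ob['eef_pos'],ob['ft_force'])
r=robot.movel(xy+[112],o,vel=12,stop_force=10)
ob=robot.observe();print(r,ob['clock'],ob['eef_pos'],ob['ft_force'])
robot.dwell(.3)
ob=robot.observe();print(ob['clock'],ob['eef_pos'],ob['ft_force'])
E
```

```text
17.0 [566.89513623  12.0712205  130.30888611] [0.25014524 0.47229613 0.9730735 ]
True 18.1083 [566.71874108  11.99272824 116.09122363] [-1.22860811 -0.11162014  6.34737935]
18.4083 [566.71574787  11.99092239 116.09002291] [-1.74657751  0.03324756  6.60696242]
```

The force holds at 6.5 N (5 N is enough) at 5.4 mm of travel. I'll push slightly further in the same press to confirm the bottom, then release and check.

```bash
python3 - <<'E'
from plant import robot
from h import *
o=pose(60,16)[1];xy=[566.7,12.0]
r=robot.movel(xy+[113.5],o,vel=8,stop_force=8)
ob=robot.observe();print(r,ob['clock'],ob['eef_pos'],ob['ft_force'])
robot.dwell(.2)
ob=robot.observe();print(ob['eef_pos'],ob['ft_force'])
robot.movel(xy+[190],o,vel=60)
robot.reach([430,-60,260],o)
for n in('scene','top'):
    s=robot.snapshot(n);u,v,P=cloud(s)
    m=(np.hypot(P[:,0]-566.8,P[:,1]-11.5)<30)&(P[:,2]>117)&(P[:,2]<135)
    print(n,'cap z',np.median(P[m,2]),m.sum())
    mu=(np.hypot(P[:,0]-545,P[:,1]-75)<180)&(P[:,2]>93)&(P[:,2]<110)
    print(n,'unit',cv2.minAreaRect(P[mu,:2].astype(np.float32)))
    cv2.imwrite(f'pics/{n}6.png',s['pixels'][:,:,::-1])
lug(robot,('scene','top'))
ob=robot.observe();print(ob['clock'],ob['eef_pos'],ob['ft_force'])
E
```

```text
True 18.6167 [566.7538408   11.98776127 116.10162277] [-1.86218882  0.95230586  6.55139851]
[566.72417252  12.00289281 116.08056182] [-1.63572131  0.19120369  7.55556467]
scene cap z 121.38048503442012 108
scene unit ((543.5401000976562, 87.25748443603516), (178.53428649902344, 260.0465393066406), 17.886281967163086)
top cap z 121.70402263920124 156
top unit ((540.4769897460938, 87.69786071777344), (178.56857299804688, 258.8404846191406), 18.12252426147461)
scene 40 [532.8 168.4 135.1] adv deg 102.0 r 34.0 ahead of tcp mm 204.6 198.1 210.1
top 42 [528.4 169.6 138.4] adv deg 94.4 r 34.7 ahead of tcp mm 201.1 197.0 208.0
21.125 [430.75754545 -59.62947308 259.78954832] [0.61302806 0.20359102 0.35261172]
```

View pics/top6.png

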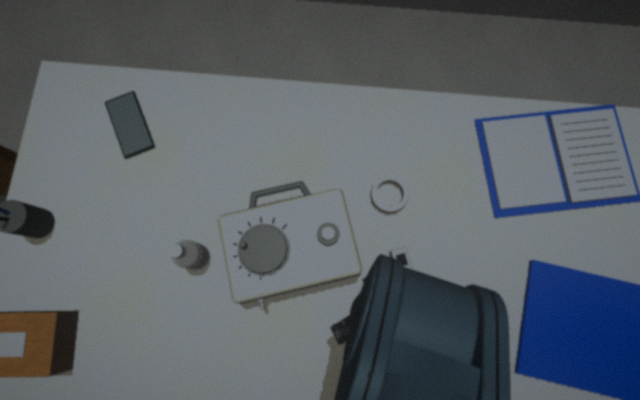

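The second push met a rigid stop: no further travel at 8 N more force, so the button was at the bottom. The cap is back at 121.5, the lug's displacement is 53 mm, and the unit and bystanders are unmoved in the picture: bottle (188,255), tape (388,195), dial lug (243,245). The arm hides part of the oximeter, but it never went near it. Handing in.

```bash
python3 - <<'E'
from plant import robot
robot.sign_off();print(robot.observe()['clock'])
E
```

```text
the job is handed in; nothing more can be done
the job is handed in; nothing more can be done
```

I pushed the dial's lug four clicks clockwise with the side of the shut fingers, then pressed the confirm button once and let it come back up. The job is handed in, with the robot's clock at about 21 s of the 51 s allowed; handing in gives no verdict.

- **Dial:** the last checks put the lug about 53 mm (top view) and 54 mm (scene view) from its start, against 53.5 mm for four clicks. As angles, the views gave 94° and 102° of turn; the 102° is just inside the 88–104° band. I put that gap down to the scene camera seeing only the lug's near side. The force at the lug read at most about 6 N at the sampled steps.
- **Button:** it went down about 5.4 mm by my measurement (6 mm is nominal full travel) and met a hard stop. Afterwards the cap was back at its original height, to within 0.5 mm.
- **Unit and surroundings:** the unit's measured outline stayed within about 1 mm of where it started, and the bottle and tape look unmoved. In the last picture the arm partly hid the oximeter, so I could not check it fully.

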